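# Set out the polished samples for the microscope in the same order

### The arm

A 6-joint arm with a two-finger parallel gripper is mounted at the origin on the work surface. World frame = base frame: x ahead of the robot, y to its left, z up, the work surface at z = 0. Lengths are in m, angles in degrees, forces in N, time in s.
With the tool pointing down it reaches from about 0.4 to 0.825 m from the base axis. Payload 7 kg.
Tool frame: the origin (TCP) lies between the finger pads; the fingertips stand 19 mm ahead of it and the grasp point (between the pads) is the TCP (r.finger_overhang is the distance from the TCP to the fingertips, in m); z points along the fingers, y is the direction in which the jaws open and shut (so a half turn about z gives the same grasp; the last joint's range is limited). The gripper opens to 88 mm and grips with 3 to 60 N. Pads are 19 mm wide; open, the fingers measure 130 mm over their backs; the gripper's body (78 mm by 193 mm) begins 47 mm behind the grasp point.
Start: joints at [79.933, 20.546, 0.682, 0, -70.136, -16.507], TCP at [0.302, 0.604, 0.246] pointing down, gripper open.
Joint ranges: [-176.03, 176.03], [-82.01, 121.73], [-58.28, 71.71], [-173.87, 95.51], [-174.79, -0.11], [-173.66, 173.66]. Speed limits (degrees/s): [136.94, 136.94, 172.46, 180, 180, 180].

### API

Orientations are given as [roll, pitch, yaw] about the fixed x, y, z axes, in that order (R = Rz(yaw) Ry(pitch) Rx(roll)).
In Python, from plant import r, optics gives the robot as it stands. The module is installed in compiled form; this text tells all that it offers.
- The arm moves only by the tool step_arm, never from a script. Its argument "increments" is a list of rows, each an object of numbers: "tx", "ty", "tz": the shift along the world's x, y, z in mm; "ax", "ay", "az": the turn, a rotation vector about the world's x, y, z in degrees; "claw": the gripper command: -1 is shut, 1 is fully open, values between are in proportion. In form: [{"tx": .., "ty": .., "tz": .., "ax": .., "ay": .., "az": .., "claw": ..}, ...]. A call has 1 to 12 rows; each row shifts and turns the commanded pose from where the row before left it; what a row does not reach is not made up. A row lasts 1/10 s, in which the tool goes at most 50 mm and 8.59 degrees, less where a joint would pass 70% of its speed; a pose out of reach is approached as far as the arm can. A call with a gripper value outside its range is refused whole. The fingers move at their own pace and stop on an object; "newtons" is the grip in N (left out, the last holds). Time passes only in rows, so rows that do not move let the fingers close. It gives the time, the measured TCP pose, the force and the opening at its end, in the units of the state.
- r.get_state(): the state, without advancing time (a new reading comes with each control period).
- optics.capture(name): name is "side" or "top"; returns a dict with "image" (384x512x3 uint8, blue, green, red), "depth" (384x512 float32, m along the optical axis (not along the pixel's ray), 0 where there is no reading), "fx", "fy", "cx", "cy" (pixels), "R" (3x3) and "t" (3): a world point X has camera coordinates R X + t. Camera axes: x right, y down, z forward; pixel columns grow to the right and rows downward; lengths in m; the calibration is good to about 2 mm. A picture is of the moment at which its call begins.
- r.close_job(): hands the job in, once; it reports no verdict.
The state is a dict: "time_s": time; "joints": joint angles; "qd": joint speeds; "joint_torque": joint torques, N m; "tcp_pos": TCP position; "eef_rot": TCP orientation; "contact_force": force on the tool from outside, world axes, zero at the start; "moment": the same for the moment, N m; "gripper_width": finger opening in m.
Only numpy, scipy, OpenCV 4.12 (cv2) and the standard library are available. Lean on these libraries where they do the work, as an engineer would, in place of code of your own. Each camera call takes 0.05 s, during which the arm holds its last target. There are 200 camera calls.

### The job

Move the four coloured sample mounts from the grey storage tray to the white tray on top of the tray stack, in the same order counted from the red bar: the mount next to the grey tray's red bar goes in the place next to the white tray's red bar, and so on along the row. Stand each one upright on the middle of its black spot, polished face up; the stack is not always the same height, so lower each one until it meets the tray; never drop one or tip one over.

Things in the scene. Friction and masses are not known exactly. Their poses are not given: they have to be found in the camera images.
- mount_white: loose metallographic sample: an upright white resin cylinder, 32 mm in diameter and 30 mm high, about 60 g, with a steel square showing in its polished top. Origin: centre of its underside; z up along its axis. At the start it stands in the middle of the white disc in the storage tray.
- mount_yellow: loose metallographic sample: an upright yellow resin cylinder, 32 mm in diameter and 30 mm high, about 60 g, with a copper dot showing in its polished top. Origin: centre of its underside; z up along its axis. At the start it stands in the middle of the yellow disc in the storage tray.
- mount_green: loose metallographic sample: an upright green resin cylinder, 32 mm in diameter and 30 mm high, about 60 g, with a brass bar showing in its polished top. Origin: centre of its underside; z up along its axis. At the start it stands in the middle of the green disc in the storage tray.
- mount_blue: loose metallographic sample: an upright blue resin cylinder, 32 mm in diameter and 30 mm high, about 60 g, with an aluminium cross showing in its polished top. Origin: centre of its underside; z up along its axis. At the start it stands in the middle of the blue disc in the storage tray.
- disc_white: fixed flat white disc in one place of the storage tray, 46 mm in diameter, 3 mm thick, under the white mount; it stays there and shows which place that mount came from. Origin: centre of its underside.
- disc_yellow: fixed flat yellow disc in one place of the storage tray, 46 mm in diameter, 3 mm thick, under the yellow mount; it stays there and shows which place that mount came from. Origin: centre of its underside.
- disc_green: fixed flat green disc in one place of the storage tray, 46 mm in diameter, 3 mm thick, under the green mount; it stays there and shows which place that mount came from. Origin: centre of its underside.
- disc_blue: fixed flat blue disc in one place of the storage tray, 46 mm in diameter, 3 mm thick, under the blue mount; it stays there and shows which place that mount came from. Origin: centre of its underside.
- store_tray: fixed grey tray, 236 mm long (its x), 70 mm wide (y). Origin: centre of its underside; floor 8 mm above it. Four places in a row at y = 0: the first at x = +84 mm, then +28, -28, -84 mm, parted by strips 3 mm wide, 4 mm above the floor; long sides open. A red bar (10 mm wide, 6 mm above the floor) marks the +x end, next to the first place.
- stack_tray: fixed white tray, empty, top one of a stack whose height differs each time (floor 24 to 56 mm above the bench), turned any way. Same sizes as the grey tray: origin at the centre of the top tray's underside, floor 8 mm above it, places at x = +84 (beside the red bar), +28, -28, -84 mm, y = 0, each a flat black spot 40 mm across, with 4 mm strips between.
Mind the look-alikes: they are no part of the job. What is meant by the store_tray is not blue, orange or pink, and is the larger of those in its own colour.

How it is judged (in metres and radians):
At the end, for the whole second after the job is handed in: Each of the four mounts stands upright (within 0.1 rad) on the floor of the white tray (height within 3 mm), within 12 mm along and across the tray of the centre of the place that has the same number, counted from the red bar, as its own disc's place in the grey tray; all are at rest and let go (((x of disc_white in the frame of store_tray between 0.064 and 0.104 m and x of mount_white in the frame of stack_tray between 0.072 and 0.096 m) or (x of disc_white in the frame of store_tray between 0.008 and 0.048 m and x of mount_white in the frame of stack_tray between 0.016 and 0.04 m) or (x of disc_white in the frame of store_tray between -0.048 and -0.008 m and x of mount_white in the frame of stack_tray between -0.04 and -0.016 m) or (x of disc_white in the frame of store_tray between -0.104 and -0.064 m and x of mount_white in the frame of stack_tray between -0.096 and -0.072 m)) and y of mount_white in the frame of stack_tray between -0.012 and 0.012 m and z of mount_white in the frame of stack_tray between 0.005 and 0.011 m and angle between each of mount_white, mount_yellow, mount_green, mount_blue's own z axis and vertical below 0.1 rad and linear speed of each of mount_white, mount_yellow, mount_green, mount_blue below 0.02 m/s and ((x of disc_yellow in the frame of store_tray between 0.064 and 0.104 m and x of mount_yellow in the frame of stack_tray between 0.072 and 0.096 m) or (x of disc_yellow in the frame of store_tray between 0.008 and 0.048 m and x of mount_yellow in the frame of stack_tray between 0.016 and 0.04 m) or (x of disc_yellow in the frame of store_tray between -0.048 and -0.008 m and x of mount_yellow in the frame of stack_tray between -0.04 and -0.016 m) or (x of disc_yellow in the frame of store_tray between -0.104 and -0.064 m and x of mount_yellow in the frame of stack_tray between -0.096 and -0.072 m)) and y of mount_yellow in the frame of stack_tray between -0.012 and 0.012 m and z of mount_yellow in the frame of stack_tray between 0.005 and 0.011 m and ((x of disc_green in the frame of store_tray between 0.064 and 0.104 m and x of mount_green in the frame of stack_tray between 0.072 and 0.096 m) or (x of disc_green in the frame of store_tray between 0.008 and 0.048 m and x of mount_green in the frame of stack_tray between 0.016 and 0.04 m) or (x of disc_green in the frame of store_tray between -0.048 and -0.008 m and x of mount_green in the frame of stack_tray between -0.04 and -0.016 m) or (x of disc_green in the frame of store_tray between -0.104 and -0.064 m and x of mount_green in the frame of stack_tray between -0.096 and -0.072 m)) and y of mount_green in the frame of stack_tray between -0.012 and 0.012 m and z of mount_green in the frame of stack_tray between 0.005 and 0.011 m and ((x of disc_blue in the frame of store_tray between 0.064 and 0.104 m and x of mount_blue in the frame of stack_tray between 0.072 and 0.096 m) or (x of disc_blue in the frame of store_tray between 0.008 and 0.048 m and x of mount_blue in the frame of stack_tray between 0.016 and 0.04 m) or (x of disc_blue in the frame of store_tray between -0.048 and -0.008 m and x of mount_blue in the frame of stack_tray between -0.04 and -0.016 m) or (x of disc_blue in the frame of store_tray between -0.104 and -0.064 m and x of mount_blue in the frame of stack_tray between -0.096 and -0.072 m)) and y of mount_blue in the frame of stack_tray between -0.012 and 0.012 m and z of mount_blue in the frame of stack_tray between 0.005 and 0.011 m); the robot touches nothing.
It fails at once if a mount is tipped over (more than 45 degrees) (angle between any of mount_white, mount_yellow, mount_green, mount_blue's own z axis and vertical above 0.785 rad).
It fails at once if a mount is dropped or knocked flying (faster than 0.55 m/s, a fall of about 15 mm, while the fingers do not hold it) ((linear speed of mount_white above 0.55 m/s and contact force between the fingers and mount_white below 0.3 N) or (linear speed of mount_yellow above 0.55 m/s and contact force between the fingers and mount_yellow below 0.3 N) or (linear speed of mount_green above 0.55 m/s and contact force between the fingers and mount_green below 0.3 N) or (linear speed of mount_blue above 0.55 m/s and contact force between the fingers and mount_blue below 0.3 N)).
It also fails if it takes over 88 s, if anything falls off the work surface, if the arm or the gripper's body presses on something with over 40 N, if the wrist force passes 120 N, or if a joint passes its speed limit or range.

## Working session

There is one attempt and no reset: what is moved stays moved. The work goes in short steps, Python scripts to look and compute and a tool call to move; the robot and the scene stay as the last step left them, time stands still between calls to the robot, and variables do not carry over. Pictures are saved under pics/ and viewed, about 12 in all and at most 16, crops included, and the job is handed in when it is done.

Besides the shell and the picture viewer there is one more tool, called after "Emit:" in YAML: its name, and indented under it one key for each argument. step_arm: Moves the arm, as the interface text tells. Its arguments: {"type":"object","properties":{"increments":{"type":"array","items":{"type":"object","properties":{"tx":{"type":"number"},"ty":{"type":"number"},"tz":{"type":"number"},"ax":{"type":"number"},"ay":{"type":"number"},"az":{"type":"number"},"claw":{"type":"number"}}}},"newtons":{"type":"number"}},"required":["increments"]}

```bash
mkdir -p pics; python3 - <<'E'
from plant import r, optics
import cv2,numpy as np
print(r.get_state())
for n in("top","side"):
    c=optics.capture(n); cv2.imwrite(f"pics/{n}0.png",c["image"]); print(n,c["fx"],c["cx"],c["cy"],c["R"],c["t"])
    np.savez(f"{n}0.npz",**c)
E
```

```text
{'time_s': 0.0, 'joints': array([ 7.99356267e+01,  2.05919130e+01,  6.34604391e-01, -2.15138932e-02,
       -7.01364169e+01, -1.65083714e+01]), 'qd': array([-0.01404133, -0.03228173,  0.00435304,  0.09577399,  0.04397176,
       -0.01976717]), 'joint_torque': array([-1.54633934e-03, -5.82724714e+01,  2.93052953e+01,  6.99731693e+00,
        6.71006273e-03, -1.73979934e-04]), 'tcp_pos': array([0.30174379, 0.60328836, 0.2446192 ]), 'eef_rot': array([ 1.79904391e+02, -7.24460603e-03, -2.65800652e+01]), 'contact_force': array([-0.68956001,  0.18198279,  0.19827156]), 'moment': array([-0.03833975,  0.01325523,  0.02623874]), 'gripper_width': 0.087722986033273}
top 412.62665500652656 255.22243509504858 191.67596275394183 [[ 0.02692837 -0.99944756 -0.01947904]
 [-0.98881564 -0.0237723  -0.1472362 ]
 [ 0.1466918   0.02322601 -0.98890954]] [0.19319721 0.47239522 1.24165521]
side 423.62312962617773 252.15039228567736 190.87932499916784 [[-0.8282773  -0.55977572 -0.02465459]
 [-0.283178    0.45616386 -0.84363781]
 [ 0.4834945  -0.69178441 -0.53634634]] [0.50003394 0.11508011 1.1914657 ]
```

View pics/top0.png

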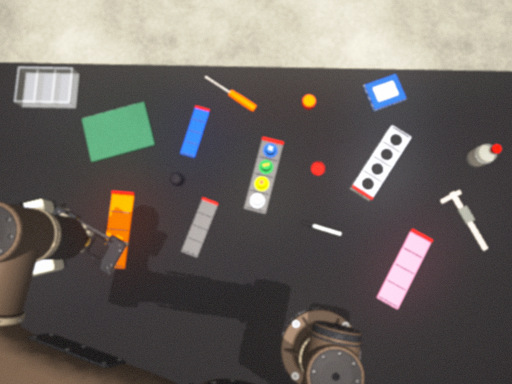

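View pics/side0.png

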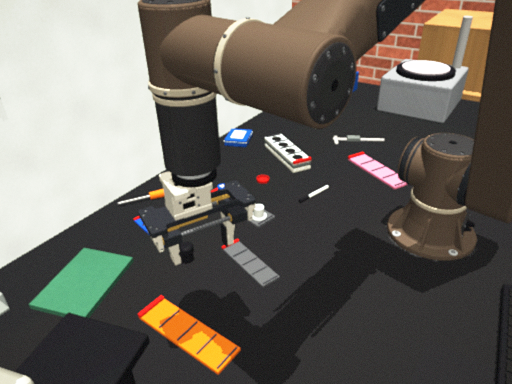

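The top view shows the storage tray around (263,175). From its red bar the order is blue (270,150), green (266,166), yellow (261,184), white (257,200). The white stack tray is around (381,162), with its red bar at the lower-left end (361,193).

```bash
cat > h.py <<'E'
import numpy as np,cv2
def ray(c,u,v,z):
    d=c["R"].T@np.array([(u-c["cx"])/c["fx"],(v-c["cy"])/c["fy"],1]); o=-c["R"].T@c["t"]
    return o+d*(z-o[2])/d[2]
def dep(c,u,v):
    u,v=int(round(u)),int(round(v)); d=c["depth"][v-1:v+2,u-1:u+2]; d=np.median(d)
    return c["R"].T@(np.array([(u-c["cx"])/c["fx"]*d,(v-c["cy"])/c["fy"]*d,d])-c["t"])
E
python3 - <<'E'
from h import *
c=dict(np.load("top0.npz")); im=c["image"]; hsv=cv2.cvtColor(im,cv2.COLOR_BGR2HSV)
def blobs(m,x0,y0,x1,y1,lo):
    w=np.zeros_like(m);w[y0:y1,x0:x1]=m[y0:y1,x0:x1]
    n,l,s,ce=cv2.connectedComponentsWithStats(w)
    return [(ce[i],s[i]) for i in range(1,n) if s[i][4]>=lo]
b=(235,130,295,220)
for n,lo,hi in(("blue",(100,100,60),(130,255,255)),("green",(45,100,60),(85,255,255)),("yellow",(22,120,80),(35,255,255)),("white",(0,0,205),(180,40,255))):
    for ce,s in blobs(cv2.inRange(hsv,lo,hi),*b,15): print(n,ce.round(1),s,"z41",ray(c,*ce,.041).round(4),"dep",dep(c,*ce).round(4))
red=cv2.inRange(hsv,(0,150,80),(8,255,255))|cv2.inRange(hsv,(172,150,80),(180,255,255))
for ce,s in blobs(red,*b,8)+blobs(red,345,170,380,205,8): print("red",ce.round(1),s,dep(c,*ce).round(4))
# white tray spots
x0,y0,x1,y1=345,120,415,205
w=cv2.inRange(hsv,(0,0,150),(180,60,255)); w[:,:x0]=0;w[:,x1:]=0;w[:y0]=0;w[y1:]=0
cs,h=cv2.findContours(w,cv2.RETR_CCOMP,cv2.CHAIN_APPROX_NONE)
pts=np.argwhere(w>0)
zs=[dep(c,u,v)[2] for v,u in pts]; print("floor z",np.percentile(zs,[10,25,50,75,90]).round(4)); zf=np.median(zs)
for k,hh in zip(cs,h[0]):
    if hh[3]>=0 and cv2.contourArea(k)>40:
        e=cv2.fitEllipse(k); print("spot",np.round(e[0],1),np.round(e[1],1),ray(c,*e[0],zf).round(4),dep(c,*e[0]).round(4))
cv2.imwrite("pics/crop.png",cv2.resize(im[110:225,230:420],None,fx=4,fy=4,interpolation=cv2.INTER_CUBIC))
E
```

```text
blue [269.9 150.6] [263 143  15  15 137] z41 [0.5979 0.1625 0.041 ] dep [0.5967 0.1623 0.0404]
green [265.7 166.8] [259 160  14  14 128] z41 [0.5457 0.1747 0.041 ] dep [0.5454 0.1736 0.0401]
yellow [261.4 183.2] [255 176  14  15 160] z41 [0.4936 0.1866 0.041 ] dep [0.4944 0.1879 0.0402]
white [256.9 200.2] [249 193  17  16 214] z41 [0.4403 0.1992 0.041 ] dep [0.4408 0.1989 0.0418]
red [272.6 139.9] [262 136  22   9  87] [0.6401 0.1531 0.0131]
red [362.3 192.6] [353 186  20  14  48] [ 0.4707 -0.1232  0.0397]
floor z [0.0197 0.0357 0.0369 0.0378 0.0387]
spot [367.5 183.3] [11.4 11.8] [ 0.5018 -0.1412  0.0369] [ 0.5031 -0.1431  0.0354]
spot [376.9 168.5] [11.2 12.1] [ 0.5491 -0.1707  0.0369] [ 0.5477 -0.1713  0.0362]
spot [386.1 153.9] [11.3 11.9] [ 0.5963 -0.2002  0.0369] [ 0.5957 -0.1995  0.0379]
spot [395.6 139.5] [11.3 11.8] [ 0.6434 -0.2306  0.0369] [ 0.6452 -0.2321  0.0361]
```

View pics/crop.png

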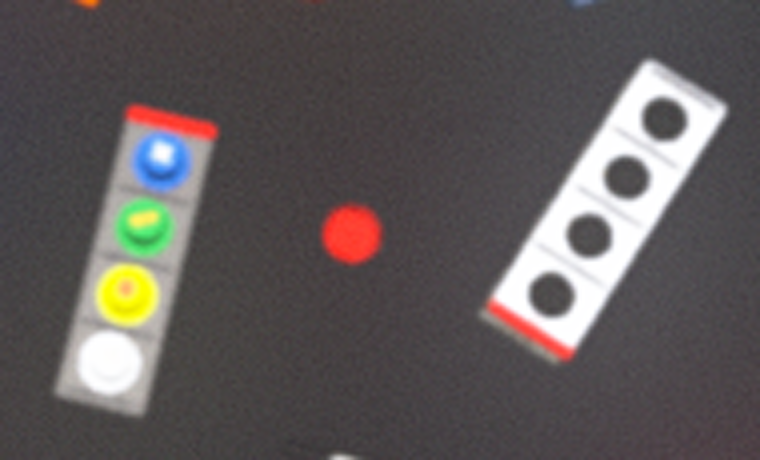

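The grey tray's mount spacing comes out 6 mm short because the colour masks include the sides and discs. I'll refine it from the depth of the top faces.

```bash
python3 - <<'E'
from h import *
c=dict(np.load("top0.npz"))
v,u=np.mgrid[130:220,235:295]; d=c["depth"][130:220,235:295].astype(float)
P=np.stack([(u-c["cx"])/c["fx"]*d,(v-c["cy"])/c["fy"]*d,d],-1).reshape(-1,3)
W=(P-c["t"])@c["R"]
m=((W[:,2]>.033)&(W[:,2]<.05)).reshape(d.shape).astype(np.uint8)
n,l,s,ce=cv2.connectedComponentsWithStats(m)
C=np.array([ray(c,ce[i][0]+235,ce[i][1]+130,.041) for i in range(1,n) if s[i][4]>30])
print(C.round(4),[x for x in s.tolist() if x[4]>30])
print(np.linalg.norm(np.diff(C,axis=0),axis=1), (C.mean(0)).round(4), np.degrees(np.arctan2(*(C[0]-C[-1])[1::-1])))
E
```

```text
[[0.6063 0.1612 0.041 ]
 [0.5531 0.1748 0.041 ]
 [0.499  0.1868 0.041 ]
 [0.4451 0.1979 0.041 ]] [[0, 0, 60, 90, 5073], [31, 13, 10, 11, 81], [26, 30, 10, 10, 84], [22, 47, 10, 10, 81], [18, 64, 10, 10, 81]]
[0.05495364 0.05540378 0.05504595] [0.5259 0.1802 0.041 ] -12.840626413469266
```

Emit:
step_arm:
  increments:
    - {"tx": 25,"ty": -37,"tz": -8,"az": 0.3,"claw": 1}
    - {"tx": 25,"ty": -37,"tz": -8,"az": 0.3}
    - {"tx": 25,"ty": -37,"tz": -8,"az": 0.3}
    - {"tx": 25,"ty": -37,"tz": -8,"az": 0.3}
    - {"tx": 25,"ty": -37,"tz": -8,"az": 0.3}
    - {"tx": 25,"ty": -37,"tz": -8,"az": 0.3}
    - {"tx": 25,"ty": -37,"tz": -8,"az": 0.3}
    - {"tx": 25,"ty": -37,"tz": -8,"az": 0.3}
    - {"tx": 25,"ty": -37,"tz": -8,"az": 0.3}
    - {"tx": 25,"ty": -37,"tz": -8,"az": 0.3}
    - {"tx": 25,"ty": -37,"tz": -8,"az": 0.3}
    - {"tx": 25,"ty": -35,"tz": -8,"az": 0.3}
  newtons: 15

```text
$.increments[0]: bad value
```

Emit:
step_arm:
  increments:
    - {"tx": 25,"ty": -37,"tz": -8,"ax": 0,"ay": 0,"az": 0.3,"claw": 1}
  newtons: 15

```text
time_s: 0.2
tcp_pos: [0.3256, 0.5694, 0.237]
eef_rot: [-179.9, 0.0, -26.1]
contact_force: [1.8, -0.4, -0.3]
gripper_width: 0.0877
```

Emit:
step_arm:
  increments:
    - {"tx": 26,"ty": -37,"tz": -10,"ax": 0,"ay": 0,"az": 0.3,"claw": 1}
    - {"tx": 26,"ty": -37,"tz": -10,"ax": 0,"ay": 0,"az": 0.3,"claw": 1}
    - {"tx": 26,"ty": -37,"tz": -10,"ax": 0,"ay": 0,"az": 0.3,"claw": 1}
    - {"tx": 26,"ty": -37,"tz": -10,"ax": 0,"ay": 0,"az": 0.3,"claw": 1}
    - {"tx": 26,"ty": -37,"tz": -10,"ax": 0,"ay": 0,"az": 0.3,"claw": 1}
    - {"tx": 26,"ty": -37,"tz": -10,"ax": 0,"ay": 0,"az": 0.3,"claw": 1}
    - {"tx": 26,"ty": -37,"tz": -10,"ax": 0,"ay": 0,"az": 0.3,"claw": 1}
    - {"tx": 26,"ty": -37,"tz": -10,"ax": 0,"ay": 0,"az": 0.3,"claw": 1}
    - {"tx": 26,"ty": -37,"tz": -10,"ax": 0,"ay": 0,"az": 0.3,"claw": 1}
    - {"tx": 26,"ty": -37,"tz": -10,"ax": 0,"ay": 0,"az": 0.3,"claw": 1}
    - {"tx": 21,"ty": -35,"tz": -10,"ax": 0,"ay": 0,"az": 0.3,"claw": 1}
    - {"tx": 0,"ty": 0,"tz": 0,"ax": 0,"ay": 0,"az": 0,"claw": 1}
  newtons: 15

```text
time_s: 1.4
tcp_pos: [0.6086, 0.1571, 0.1252]
eef_rot: [179.8, 0.1, -23.2]
contact_force: [-0.8, -0.0, 0.3]
gripper_width: 0.0874
```

Emit:
step_arm:
  increments:
    - {"tx": -1,"ty": 4,"tz": -20,"ax": 0,"ay": 0,"az": 0,"claw": 1}
    - {"tx": 0,"ty": 0,"tz": -20,"ax": 0,"ay": 0,"az": 0,"claw": 1}
    - {"tx": 0,"ty": 0,"tz": 0,"ax": 0,"ay": 0,"az": 0,"claw": 1}
    - {"tx": 0,"ty": 0,"tz": 0,"ax": 0,"ay": 0,"az": 0,"claw": 1}

```text
time_s: 1.8
tcp_pos: [0.6068, 0.1658, 0.0875]
eef_rot: [179.9, 0.0, -22.9]
contact_force: [0.8, 0.1, -0.0]
gripper_width: 0.0879
```

```bash
python3 - <<'E'
from plant import r, optics
import cv2
for n in range(3): print(r.get_state()["tcp_pos"].round(4))
a=optics.capture("top")["image"];b=optics.capture("side")["image"]
cv2.imwrite("pics/1.png",cv2.hconcat([cv2.resize(a[90:250,180:340],None,fx=2.5,fy=2.5),cv2.resize(b[100:260,190:350],None,fx=2.5,fy=2.5)]))
E
```

```text
[0.6068 0.1658 0.0875]
[0.6068 0.1658 0.0875]
[0.6068 0.1658 0.0875]
```

View pics/1.png

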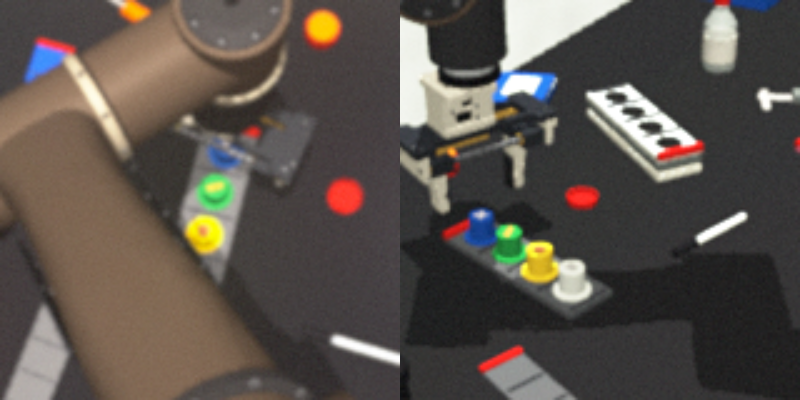

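The gripper stands squarely over the blue mount: in the right-hand crop the fingers are at (440,200) and (515,165), the mount at (481,225). I'll take back the 4 mm and descend.

Emit:
step_arm:
  increments:
    - {"tx": 1,"ty": -4,"tz": -13,"ax": 0,"ay": 0,"az": 0,"claw": 1}
    - {"tx": 0,"ty": 0,"tz": -20,"ax": 0,"ay": 0,"az": 0,"claw": 1}
    - {"tx": 0,"ty": 0,"tz": -19,"ax": 0,"ay": 0,"az": 0,"claw": 1}
    - {"tx": 0,"ty": 0,"tz": 0,"ax": 0,"ay": 0,"az": 0,"claw": 1}
    - {"tx": 0,"ty": 0,"tz": 0,"ax": 0,"ay": 0,"az": 0,"claw": 1}
    - {"tx": 0,"ty": 0,"tz": 0,"ax": 0,"ay": 0,"az": 0,"claw": -1}
    - {"tx": 0,"ty": 0,"tz": 0,"ax": 0,"ay": 0,"az": 0,"claw": -1}
    - {"tx": 0,"ty": 0,"tz": 0,"ax": 0,"ay": 0,"az": 0,"claw": -1}
    - {"tx": 0,"ty": 0,"tz": 0,"ax": 0,"ay": 0,"az": 0,"claw": -1}
    - {"tx": 0,"ty": 0,"tz": 0,"ax": 0,"ay": 0,"az": 0,"claw": -1}
    - {"tx": 0,"ty": 0,"tz": 0,"ax": 0,"ay": 0,"az": 0,"claw": -1}
    - {"tx": 0,"ty": 0,"tz": 0,"ax": 0,"ay": 0,"az": 0,"claw": -1}
  newtons: 15

```text
time_s: 3.1
tcp_pos: [0.608, 0.1617, 0.0356]
eef_rot: [-180.0, -0.0, -23.0]
contact_force: [-1.0, 0.0, 0.5]
gripper_width: 0.0375
```

Emit:
step_arm:
  increments:
    - {"tx": 0,"ty": 0,"tz": 0,"ax": 0,"ay": 0,"az": 0,"claw": -1}
    - {"tx": 0,"ty": 0,"tz": 0,"ax": 0,"ay": 0,"az": 0,"claw": -1}
    - {"tx": 0,"ty": 0,"tz": 0,"ax": 0,"ay": 0,"az": 0,"claw": -1}
    - {"tx": 0,"ty": 0,"tz": 0,"ax": 0,"ay": 0,"az": 0,"claw": -1}

```text
time_s: 3.5
tcp_pos: [0.608, 0.1617, 0.0356]
eef_rot: [-180.0, -0.0, -23.0]
contact_force: [-0.0, -0.2, -0.9]
gripper_width: 0.0314
```

Emit:
step_arm:
  increments:
    - {"tx": 0,"ty": 0,"tz": 25,"ax": 0,"ay": 0,"az": 0,"claw": -1}
    - {"tx": 0,"ty": 0,"tz": 35,"ax": 0,"ay": 0,"az": 0,"claw": -1}
    - {"tx": -3,"ty": -10,"tz": 35,"ax": 0,"ay": 0,"az": 0,"claw": -1}
    - {"tx": -13,"ty": -37,"tz": 0,"ax": 0,"ay": 0,"az": 0,"claw": -1}
    - {"tx": -13,"ty": -37,"tz": 0,"ax": 0,"ay": 0,"az": 0,"claw": -1}
    - {"tx": -13,"ty": -37,"tz": 0,"ax": 0,"ay": 0,"az": 0,"claw": -1}
    - {"tx": -13,"ty": -37,"tz": 0,"ax": 0,"ay": 0,"az": 0,"claw": -1}
    - {"tx": -13,"ty": -37,"tz": 0,"ax": 0,"ay": 0,"az": 0,"claw": -1}
    - {"tx": -13,"ty": -37,"tz": 0,"ax": 0,"ay": 0,"az": 0,"claw": -1}
    - {"tx": -13,"ty": -37,"tz": 0,"ax": 0,"ay": 0,"az": 0,"claw": -1}
    - {"tx": -9,"ty": -24,"tz": 0,"ax": 0,"ay": 0,"az": 0,"claw": -1}
    - {"tx": -3,"ty": -10,"tz": 0,"ax": 0,"ay": 0,"az": 0,"claw": -1}

```text
time_s: 4.7
tcp_pos: [0.5006, -0.1432, 0.1305]
eef_rot: [180.0, 0.0, -23.1]
contact_force: [0.6, -0.1, -0.6]
gripper_width: 0.0313
```

Emit:
step_arm:
  increments:
    - {"tx": 0,"ty": 0,"tz": -10,"ax": 0,"ay": 0,"az": 0,"claw": -1}
    - {"tx": 0,"ty": 0,"tz": -20,"ax": 0,"ay": 0,"az": 0,"claw": -1}
    - {"tx": 0,"ty": 0,"tz": -20,"ax": 0,"ay": 0,"az": 0,"claw": -1}
    - {"tx": 0,"ty": 0,"tz": -7,"ax": 0,"ay": 0,"az": 0,"claw": -1}
    - {"tx": 0,"ty": 0,"tz": 0,"ax": 0,"ay": 0,"az": 0,"claw": -1}
    - {"tx": 0,"ty": 0,"tz": 0,"ax": 0,"ay": 0,"az": 0,"claw": -1}

```text
time_s: 5.3
tcp_pos: [0.5025, -0.1409, 0.0739]
eef_rot: [180.0, -0.0, -22.9]
contact_force: [0.1, -1.0, -0.5]
gripper_width: 0.0315
```

```bash
python3 - <<'E'
from plant import r, optics
import cv2
s=r.get_state();print(s["tcp_pos"].round(4),s["contact_force"].round(2))
a=optics.capture("top")["image"];b=optics.capture("side")["image"]
cv2.imwrite("pics/2.png",cv2.hconcat([cv2.resize(a[80:240,290:450],None,fx=2.5,fy=2.5),cv2.resize(b[80:240,210:370],None,fx=2.5,fy=2.5)]))
E
```

```text
[ 0.5025 -0.1409  0.0739] [ 0.07 -1.01 -0.48]
```

View pics/2.png

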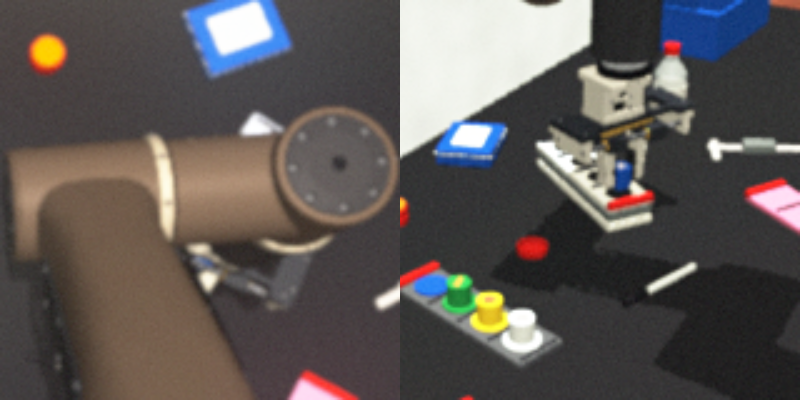

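The blue mount (right crop at (622,175)) hangs over the place beside the red bar. Next I'll lower until contact.

Emit:
step_arm:
  increments:
    - {"tx": 0,"ty": 0,"tz": -5,"ax": 0,"ay": 0,"az": 0,"claw": -1}
    - {"tx": 0,"ty": 0,"tz": -3,"ax": 0,"ay": 0,"az": 0,"claw": -1}
    - {"tx": 0,"ty": 0,"tz": -1,"ax": 0,"ay": 0,"az": 0,"claw": -1}
    - {"tx": 0,"ty": 0,"tz": 0,"ax": 0,"ay": 0,"az": 0,"claw": -1}

```text
time_s: 5.8
tcp_pos: [0.5018, -0.1414, 0.0644]
eef_rot: [180.0, 0.0, -23.0]
contact_force: [-0.4, 0.4, -1.4]
gripper_width: 0.0313
```

Emit:
step_arm:
  increments:
    - {"tx": 0,"ty": 0,"tz": -1,"ax": 0,"ay": 0,"az": 0,"claw": -1}
    - {"tx": 0,"ty": 0,"tz": -1,"ax": 0,"ay": 0,"az": 0,"claw": -1}
    - {"tx": 0,"ty": 0,"tz": 0,"ax": 0,"ay": 0,"az": 0,"claw": -1}

```text
time_s: 6.1
tcp_pos: [0.502, -0.1414, 0.0626]
eef_rot: [180.0, -0.0, -23.0]
contact_force: [0.4, -0.4, -0.5]
gripper_width: 0.0316
```

Emit:
step_arm:
  increments:
    - {"tx": 0,"ty": 0,"tz": -1,"ax": 0,"ay": 0,"az": 0,"claw": -1}
    - {"tx": 0,"ty": 0,"tz": 0,"ax": 0,"ay": 0,"az": 0,"claw": -1}

```text
time_s: 6.3
tcp_pos: [0.5021, -0.1414, 0.0625]
eef_rot: [180.0, -0.0, -23.0]
contact_force: [-3.4, 1.8, 10.2]
gripper_width: 0.0317
```

Emit:
step_arm:
  increments:
    - {"tx": 0,"ty": 0,"tz": 0,"ax": 0,"ay": 0,"az": 0,"claw": 0.6}
    - {"tx": 0,"ty": 0,"tz": 0,"ax": 0,"ay": 0,"az": 0,"claw": 0.6}
    - {"tx": 0,"ty": 0,"tz": 0,"ax": 0,"ay": 0,"az": 0,"claw": 0.6}
    - {"tx": 0,"ty": 0,"tz": 0,"ax": 0,"ay": 0,"az": 0,"claw": 0.6}
    - {"tx": 0,"ty": 0,"tz": 0,"ax": 0,"ay": 0,"az": 0,"claw": 0.6}
    - {"tx": 0,"ty": 0,"tz": 0,"ax": 0,"ay": 0,"az": 0,"claw": 0.6}
    - {"tx": 0,"ty": 0,"tz": 0,"ax": 0,"ay": 0,"az": 0,"claw": 0.6}
    - {"tx": 0,"ty": 0,"tz": 0,"ax": 0,"ay": 0,"az": 0,"claw": 0.6}

```text
time_s: 7.1
tcp_pos: [0.5019, -0.1413, 0.0615]
eef_rot: [180.0, 0.0, -23.0]
contact_force: [-0.7, -0.0, -0.9]
gripper_width: 0.0701
```

Emit:
step_arm:
  increments:
    - {"tx": 0,"ty": 0,"tz": 18,"ax": 0,"ay": 0,"az": 0,"claw": 0.6}
    - {"tx": 0,"ty": 0,"tz": 30,"ax": 0,"ay": 0,"az": 0,"claw": 0.6}
    - {"tx": 1,"ty": 10,"tz": 20,"ax": 0,"ay": 0,"az": 0,"claw": 0.6}
    - {"tx": 6,"ty": 37,"tz": 0,"ax": 0,"ay": 0,"az": 0,"claw": 0.6}
    - {"tx": 6,"ty": 37,"tz": 0,"ax": 0,"ay": 0,"az": 0,"claw": 0.6}
    - {"tx": 6,"ty": 37,"tz": 0,"ax": 0,"ay": 0,"az": 0,"claw": 0.6}
    - {"tx": 6,"ty": 37,"tz": 0,"ax": 0,"ay": 0,"az": 0,"claw": 0.6}
    - {"tx": 6,"ty": 37,"tz": 0,"ax": 0,"ay": 0,"az": 0,"claw": 0.6}
    - {"tx": 6,"ty": 37,"tz": 0,"ax": 0,"ay": 0,"az": 0,"claw": 0.6}
    - {"tx": 6,"ty": 37,"tz": 0,"ax": 0,"ay": 0,"az": 0,"claw": 0.6}
    - {"tx": 6,"ty": 37,"tz": 0,"ax": 0,"ay": 0,"az": 0,"claw": 0.6}
    - {"tx": 2,"ty": 9,"tz": 0,"ax": 0,"ay": 0,"az": 0,"claw": 0.6}

```text
time_s: 8.3
tcp_pos: [0.5536, 0.1769, 0.1295]
eef_rot: [-180.0, -0.0, -22.8]
contact_force: [-0.3, -0.2, 0.3]
gripper_width: 0.0704
```

Emit:
step_arm:
  increments:
    - {"tx": 0,"ty": 0,"tz": -10,"ax": 0,"ay": 0,"az": 0,"claw": 0.6}
    - {"tx": 0,"ty": 0,"tz": -20,"ax": 0,"ay": 0,"az": 0,"claw": 0.6}
    - {"tx": 0,"ty": 0,"tz": 0,"ax": 0,"ay": 0,"az": 0,"claw": 0.6}
    - {"tx": 0,"ty": 0,"tz": 0,"ax": 0,"ay": 0,"az": 0,"claw": 0.6}

```text
time_s: 8.7
tcp_pos: [0.5525, 0.1723, 0.0991]
eef_rot: [179.9, 0.0, -23.0]
contact_force: [-0.5, -0.2, 0.7]
gripper_width: 0.0703
```

```bash
python3 - <<'E'
from plant import r, optics
import cv2
s=r.get_state();print(s["tcp_pos"].round(4),s["contact_force"].round(2))
a=optics.capture("top")["image"];b=optics.capture("side")["image"]
cv2.imwrite("pics/3.png",cv2.hconcat([cv2.resize(a[110:250,290:430],None,fx=2.8,fy=2.8),cv2.resize(b[100:240,200:340],None,fx=2.8,fy=2.8)]))
E
```

```text
[0.5525 0.1723 0.0991] [-0.5  -0.21  0.71]
```

View pics/3.png

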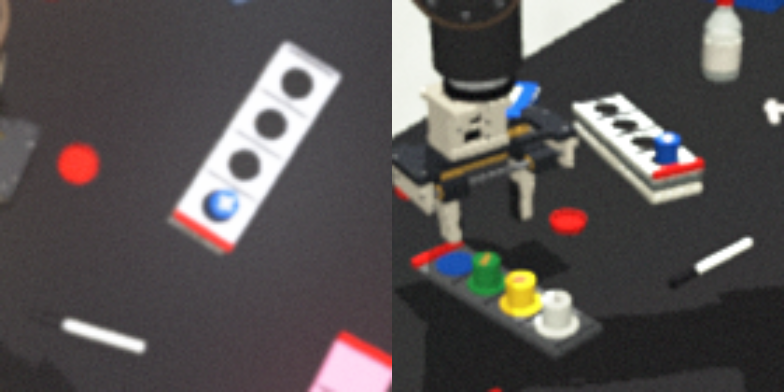

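The blue mount stands upright on the first spot (left crop at (220,205)). The gripper is above green, so I'll descend and grip it.

Emit:
step_arm:
  increments:
    - {"tx": 0,"ty": 1,"tz": -20,"ax": 0,"ay": 0,"az": 0,"claw": 0.6}
    - {"tx": 0,"ty": 0,"tz": -24,"ax": 0,"ay": 0,"az": 0,"claw": 0.6}
    - {"tx": 0,"ty": 0,"tz": -20,"ax": 0,"ay": 0,"az": 0,"claw": 0.6}
    - {"tx": 0,"ty": 0,"tz": 0,"ax": 0,"ay": 0,"az": 0,"claw": 0.6}
    - {"tx": 0,"ty": 0,"tz": 0,"ax": 0,"ay": 0,"az": 0,"claw": -1}
    - {"tx": 0,"ty": 0,"tz": 0,"ax": 0,"ay": 0,"az": 0,"claw": -1}
    - {"tx": 0,"ty": 0,"tz": 0,"ax": 0,"ay": 0,"az": 0,"claw": -1}
    - {"tx": 0,"ty": 0,"tz": 0,"ax": 0,"ay": 0,"az": 0,"claw": -1}
    - {"tx": 0,"ty": 0,"tz": 0,"ax": 0,"ay": 0,"az": 0,"claw": -1}
    - {"tx": 0,"ty": 0,"tz": 0,"ax": 0,"ay": 0,"az": 0,"claw": -1}
    - {"tx": 0,"ty": 0,"tz": 0,"ax": 0,"ay": 0,"az": 0,"claw": -1}
    - {"tx": 0,"ty": 0,"tz": 0,"ax": 0,"ay": 0,"az": 0,"claw": -1}

```text
time_s: 10.0
tcp_pos: [0.5533, 0.1749, 0.036]
eef_rot: [-180.0, -0.0, -23.0]
contact_force: [-0.9, 0.0, 6.1]
gripper_width: 0.0313
```

Emit:
step_arm:
  increments:
    - {"tx": 0,"ty": 0,"tz": 0,"ax": 0,"ay": 0,"az": 0,"claw": -1}
    - {"tx": 0,"ty": 0,"tz": 0,"ax": 0,"ay": 0,"az": 0,"claw": -1}

```text
time_s: 10.2
tcp_pos: [0.5532, 0.1749, 0.036]
eef_rot: [-180.0, -0.0, -23.0]
contact_force: [-1.0, 0.4, 5.4]
gripper_width: 0.0316
```

Emit:
step_arm:
  increments:
    - {"tx": 0,"ty": 0,"tz": 25,"ax": 0,"ay": 0,"az": 0,"claw": -1}
    - {"tx": 0,"ty": 0,"tz": 35,"ax": 0,"ay": 0,"az": 0,"claw": -1}
    - {"tx": 0,"ty": -12,"tz": 35,"ax": 0,"ay": 0,"az": 0,"claw": -1}
    - {"tx": 0,"ty": -41,"tz": 0,"ax": 0,"ay": 0,"az": 0,"claw": -1}
    - {"tx": -1,"ty": -41,"tz": 0,"ax": 0,"ay": 0,"az": 0,"claw": -1}
    - {"tx": 0,"ty": -41,"tz": 0,"ax": 0,"ay": 0,"az": 0,"claw": -1}
    - {"tx": -1,"ty": -41,"tz": 0,"ax": 0,"ay": 0,"az": 0,"claw": -1}
    - {"tx": 0,"ty": -41,"tz": 0,"ax": 0,"ay": 0,"az": 0,"claw": -1}
    - {"tx": -1,"ty": -41,"tz": 0,"ax": 0,"ay": 0,"az": 0,"claw": -1}
    - {"tx": 0,"ty": -41,"tz": 0,"ax": 0,"ay": 0,"az": 0,"claw": -1}
    - {"tx": -1,"ty": -36,"tz": 0,"ax": 0,"ay": 0,"az": 0,"claw": -1}
    - {"tx": 0,"ty": -10,"tz": 0,"ax": 0,"ay": 0,"az": 0,"claw": -1}

```text
time_s: 11.4
tcp_pos: [0.548, -0.1733, 0.13]
eef_rot: [180.0, 0.1, -23.1]
contact_force: [-1.0, 0.5, -1.3]
gripper_width: 0.0314
```

Emit:
step_arm:
  increments:
    - {"tx": 0,"ty": 0,"tz": -10,"ax": 0,"ay": 0,"az": 0,"claw": -1}
    - {"tx": 0,"ty": 0,"tz": -20,"ax": 0,"ay": 0,"az": 0,"claw": -1}
    - {"tx": 0,"ty": 0,"tz": -20,"ax": 0,"ay": 0,"az": 0,"claw": -1}
    - {"tx": 0,"ty": 0,"tz": -7,"ax": 0,"ay": 0,"az": 0,"claw": -1}
    - {"tx": 0,"ty": 0,"tz": 0,"ax": 0,"ay": 0,"az": 0,"claw": -1}
    - {"tx": 0,"ty": 0,"tz": 0,"ax": 0,"ay": 0,"az": 0,"claw": -1}

```text
time_s: 12.0
tcp_pos: [0.5494, -0.1698, 0.0739]
eef_rot: [180.0, -0.0, -22.9]
contact_force: [-0.3, 0.7, 1.1]
gripper_width: 0.0316
```

```bash
python3 - <<'E'
from plant import r, optics
import cv2
s=r.get_state();print(s["tcp_pos"].round(4),s["contact_force"].round(2))
b=optics.capture("side")["image"]
cv2.imwrite("pics/4.png",cv2.resize(b[90:230,200:340],None,fx=4,fy=4))
E
```

```text
[ 0.5494 -0.1698  0.0739] [-0.28  0.68  1.06]
```

View pics/4.png

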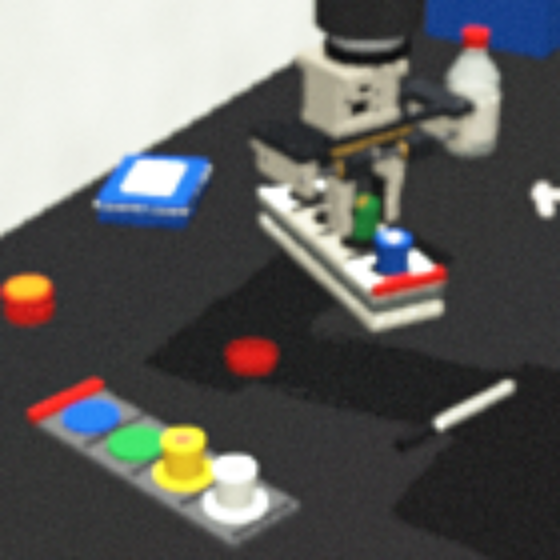

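The green mount (365,215) is held upright over the second place. I'll lower it to contact.

Emit:
step_arm:
  increments:
    - {"tx": 0,"ty": 0,"tz": -5,"ax": 0,"ay": 0,"az": 0,"claw": -1}
    - {"tx": 0,"ty": 0,"tz": -3,"ax": 0,"ay": 0,"az": 0,"claw": -1}
    - {"tx": 0,"ty": 0,"tz": -1,"ax": 0,"ay": 0,"az": 0,"claw": -1}
    - {"tx": 0,"ty": 0,"tz": -1,"ax": 0,"ay": 0,"az": 0,"claw": -1}
    - {"tx": 0,"ty": 0,"tz": 0,"ax": 0,"ay": 0,"az": 0,"claw": -1}

```text
time_s: 12.55
tcp_pos: [0.5489, -0.1704, 0.0635]
eef_rot: [180.0, 0.0, -23.0]
contact_force: [0.1, 0.3, -0.7]
gripper_width: 0.0315
```

Emit:
step_arm:
  increments:
    - {"tx": 0,"ty": 0,"tz": -1,"ax": 0,"ay": 0,"az": 0,"claw": -1}
    - {"tx": 0,"ty": 0,"tz": 0,"ax": 0,"ay": 0,"az": 0,"claw": -1}

```text
time_s: 12.75
tcp_pos: [0.5491, -0.1704, 0.0631]
eef_rot: [-180.0, -0.0, -23.0]
contact_force: [-0.8, 0.4, 4.4]
gripper_width: 0.0314
```

Emit:
step_arm:
  increments:
    - {"tx": 0,"ty": 0,"tz": -0.5,"ax": 0,"ay": 0,"az": 0,"claw": -1}
    - {"tx": 0,"ty": 0,"tz": 0,"ax": 0,"ay": 0,"az": 0,"claw": -1}

```text
time_s: 12.95
tcp_pos: [0.5491, -0.1704, 0.063]
eef_rot: [180.0, -0.0, -23.0]
contact_force: [-2.5, 1.6, 8.8]
gripper_width: 0.0317
```

Emit:
step_arm:
  increments:
    - {"tx": 0,"ty": 0,"tz": 0,"ax": 0,"ay": 0,"az": 0,"claw": 0.6}
    - {"tx": 0,"ty": 0,"tz": 0,"ax": 0,"ay": 0,"az": 0,"claw": 0.6}
    - {"tx": 0,"ty": 0,"tz": 0,"ax": 0,"ay": 0,"az": 0,"claw": 0.6}
    - {"tx": 0,"ty": 0,"tz": 0,"ax": 0,"ay": 0,"az": 0,"claw": 0.6}
    - {"tx": 0,"ty": 0,"tz": 0,"ax": 0,"ay": 0,"az": 0,"claw": 0.6}
    - {"tx": 0,"ty": 0,"tz": 0,"ax": 0,"ay": 0,"az": 0,"claw": 0.6}
    - {"tx": 0,"ty": 0,"tz": 0,"ax": 0,"ay": 0,"az": 0,"claw": 0.6}
    - {"tx": 0,"ty": 0,"tz": 0,"ax": 0,"ay": 0,"az": 0,"claw": 0.6}

```text
time_s: 13.75
tcp_pos: [0.5489, -0.1703, 0.062]
eef_rot: [180.0, 0.0, -23.0]
contact_force: [-1.0, 1.0, 0.4]
gripper_width: 0.0701
```

Emit:
step_arm:
  increments:
    - {"tx": 0,"ty": 0,"tz": 18,"ax": 0,"ay": 0,"az": 0,"claw": 0.6}
    - {"tx": 0,"ty": 0,"tz": 30,"ax": 0,"ay": 0,"az": 0,"claw": 0.6}
    - {"tx": -2,"ty": 12,"tz": 20,"ax": 0,"ay": 0,"az": 0,"claw": 0.6}
    - {"tx": -6,"ty": 42,"tz": 0,"ax": 0,"ay": 0,"az": 0,"claw": 0.6}
    - {"tx": -6,"ty": 42,"tz": 0,"ax": 0,"ay": 0,"az": 0,"claw": 0.6}
    - {"tx": -6,"ty": 42,"tz": 0,"ax": 0,"ay": 0,"az": 0,"claw": 0.6}
    - {"tx": -6,"ty": 42,"tz": 0,"ax": 0,"ay": 0,"az": 0,"claw": 0.6}
    - {"tx": -6,"ty": 42,"tz": 0,"ax": 0,"ay": 0,"az": 0,"claw": 0.6}
    - {"tx": -6,"ty": 42,"tz": 0,"ax": 0,"ay": 0,"az": 0,"claw": 0.6}
    - {"tx": -6,"ty": 42,"tz": 0,"ax": 0,"ay": 0,"az": 0,"claw": 0.6}
    - {"tx": -4,"ty": 37,"tz": 0,"ax": 0,"ay": 0,"az": 0,"claw": 0.6}
    - {"tx": -2,"ty": 14,"tz": 0,"ax": 0,"ay": 0,"az": 0,"claw": 0.6}

```text
time_s: 14.95
tcp_pos: [0.4988, 0.1896, 0.1303]
eef_rot: [-179.9, -0.0, -22.8]
contact_force: [-0.4, -0.5, -0.5]
gripper_width: 0.0701
```

Emit:
step_arm:
  increments:
    - {"tx": 0,"ty": 0,"tz": -10,"ax": 0,"ay": 0,"az": 0,"claw": 0.6}
    - {"tx": 0,"ty": 0,"tz": -20,"ax": 0,"ay": 0,"az": 0,"claw": 0.6}
    - {"tx": 0,"ty": 0,"tz": 0,"ax": 0,"ay": 0,"az": 0,"claw": 0.6}
    - {"tx": 0,"ty": 0,"tz": 0,"ax": 0,"ay": 0,"az": 0,"claw": 0.6}

```text
time_s: 15.35
tcp_pos: [0.4988, 0.1855, 0.0997]
eef_rot: [179.9, 0.0, -23.0]
contact_force: [0.1, -0.5, 0.8]
gripper_width: 0.0703
```

```bash
python3 - <<'E'
from plant import r, optics
import cv2
s=r.get_state();print(s["tcp_pos"].round(4),s["contact_force"].round(2))
a=optics.capture("top")["image"];b=optics.capture("side")["image"]
cv2.imwrite("pics/5.png",cv2.hconcat([cv2.resize(a[110:250,290:430],None,fx=2.8,fy=2.8),cv2.resize(b[100:240,200:340],None,fx=2.8,fy=2.8)]))
E
```

```text
[0.4988 0.1855 0.0997] [ 0.09 -0.46  0.85]
```

View pics/5.png

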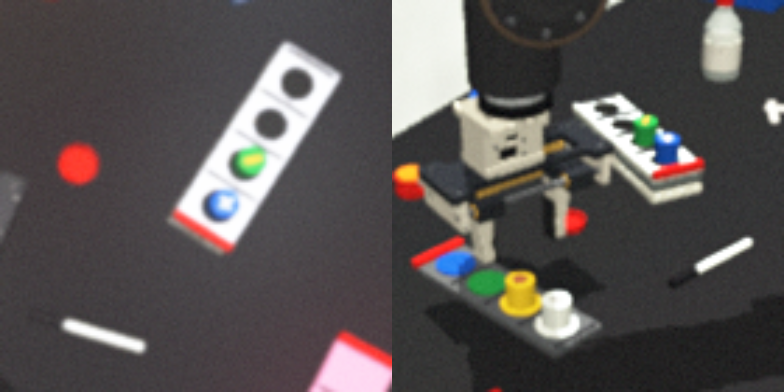

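Blue and green stand on spots 1 and 2, and the gripper is over yellow.

Emit:
step_arm:
  increments:
    - {"tx": 0,"ty": 0,"tz": -20,"ax": 0,"ay": 0,"az": 0,"claw": 0.6}
    - {"tx": 0,"ty": 0,"tz": -24,"ax": 0,"ay": 0,"az": 0,"claw": 0.6}
    - {"tx": 0,"ty": 0,"tz": -20,"ax": 0,"ay": 0,"az": 0,"claw": 0.6}
    - {"tx": 0,"ty": 0,"tz": 0,"ax": 0,"ay": 0,"az": 0,"claw": 0.6}
    - {"tx": 0,"ty": 0,"tz": 0,"ax": 0,"ay": 0,"az": 0,"claw": -1}
    - {"tx": 0,"ty": 0,"tz": 0,"ax": 0,"ay": 0,"az": 0,"claw": -1}
    - {"tx": 0,"ty": 0,"tz": 0,"ax": 0,"ay": 0,"az": 0,"claw": -1}
    - {"tx": 0,"ty": 0,"tz": 0,"ax": 0,"ay": 0,"az": 0,"claw": -1}
    - {"tx": 0,"ty": 0,"tz": 0,"ax": 0,"ay": 0,"az": 0,"claw": -1}
    - {"tx": 0,"ty": 0,"tz": 0,"ax": 0,"ay": 0,"az": 0,"claw": -1}
    - {"tx": 0,"ty": 0,"tz": 0,"ax": 0,"ay": 0,"az": 0,"claw": -1}
    - {"tx": 0,"ty": 0,"tz": 0,"ax": 0,"ay": 0,"az": 0,"claw": -1}

```text
time_s: 16.65
tcp_pos: [0.4993, 0.1869, 0.0365]
eef_rot: [-180.0, -0.0, -23.0]
contact_force: [-1.4, 0.3, 6.0]
gripper_width: 0.0312
```

Emit:
step_arm:
  increments:
    - {"tx": 0,"ty": 0,"tz": 0,"ax": 0,"ay": 0,"az": 0,"claw": -1}
    - {"tx": 0,"ty": 0,"tz": 0,"ax": 0,"ay": 0,"az": 0,"claw": -1}

```text
time_s: 16.85
tcp_pos: [0.4993, 0.1869, 0.0365]
eef_rot: [-180.0, -0.0, -23.0]
contact_force: [-1.1, 0.6, 5.2]
gripper_width: 0.0314
```

Emit:
step_arm:
  increments:
    - {"tx": 0,"ty": 0,"tz": 25,"ax": 0,"ay": 0,"az": 0,"claw": -1}
    - {"tx": 0,"ty": 0,"tz": 35,"ax": 0,"ay": 0,"az": 0,"claw": -1}
    - {"tx": 4,"ty": -14,"tz": 35,"ax": 0,"ay": 0,"az": 0,"claw": -1}
    - {"tx": 11,"ty": -45,"tz": 0,"ax": 0,"ay": 0,"az": 0,"claw": -1}
    - {"tx": 11,"ty": -45,"tz": 0,"ax": 0,"ay": 0,"az": 0,"claw": -1}
    - {"tx": 11,"ty": -45,"tz": 0,"ax": 0,"ay": 0,"az": 0,"claw": -1}
    - {"tx": 11,"ty": -45,"tz": 0,"ax": 0,"ay": 0,"az": 0,"claw": -1}
    - {"tx": 11,"ty": -45,"tz": 0,"ax": 0,"ay": 0,"az": 0,"claw": -1}
    - {"tx": 11,"ty": -45,"tz": 0,"ax": 0,"ay": 0,"az": 0,"claw": -1}
    - {"tx": 11,"ty": -45,"tz": 0,"ax": 0,"ay": 0,"az": 0,"claw": -1}
    - {"tx": 11,"ty": -40,"tz": 0,"ax": 0,"ay": 0,"az": 0,"claw": -1}
    - {"tx": 5,"ty": -18,"tz": 0,"ax": 0,"ay": 0,"az": 0,"claw": -1}

```text
time_s: 18.05
tcp_pos: [0.5959, -0.2036, 0.1303]
eef_rot: [180.0, 0.1, -23.1]
contact_force: [-0.9, 1.1, -1.0]
gripper_width: 0.0317
```

Emit:
step_arm:
  increments:
    - {"tx": 0,"ty": 0,"tz": -10,"ax": 0,"ay": 0,"az": 0,"claw": -1}
    - {"tx": 0,"ty": 0,"tz": -20,"ax": 0,"ay": 0,"az": 0,"claw": -1}
    - {"tx": 0,"ty": 0,"tz": -20,"ax": 0,"ay": 0,"az": 0,"claw": -1}
    - {"tx": 0,"ty": 0,"tz": -7,"ax": 0,"ay": 0,"az": 0,"claw": -1}
    - {"tx": 0,"ty": 0,"tz": 0,"ax": 0,"ay": 0,"az": 0,"claw": -1}
    - {"tx": 0,"ty": 0,"tz": 0,"ax": 0,"ay": 0,"az": 0,"claw": -1}

```text
time_s: 18.65
tcp_pos: [0.5963, -0.2, 0.0745]
eef_rot: [180.0, -0.0, -22.9]
contact_force: [0.3, 0.3, -0.9]
gripper_width: 0.0313
```

Emit:
step_arm:
  increments:
    - {"tx": 0,"ty": 0,"tz": -5,"ax": 0,"ay": 0,"az": 0,"claw": -1}
    - {"tx": 0,"ty": 0,"tz": -3,"ax": 0,"ay": 0,"az": 0,"claw": -1}
    - {"tx": 0,"ty": 0,"tz": -1,"ax": 0,"ay": 0,"az": 0,"claw": -1}
    - {"tx": 0,"ty": 0,"tz": -1,"ax": 0,"ay": 0,"az": 0,"claw": -1}
    - {"tx": 0,"ty": 0,"tz": 0,"ax": 0,"ay": 0,"az": 0,"claw": -1}

```text
time_s: 19.15
tcp_pos: [0.596, -0.2004, 0.0641]
eef_rot: [-180.0, -0.0, -23.0]
contact_force: [-1.0, -0.7, 0.2]
gripper_width: 0.0314
```

Emit:
step_arm:
  increments:
    - {"tx": 0,"ty": 0,"tz": -1,"ax": 0,"ay": 0,"az": 0,"claw": -1}
    - {"tx": 0,"ty": 0,"tz": 0,"ax": 0,"ay": 0,"az": 0,"claw": -1}

```text
time_s: 19.35
tcp_pos: [0.5961, -0.2004, 0.0636]
eef_rot: [-180.0, -0.0, -23.0]
contact_force: [-0.6, 0.5, 4.6]
gripper_width: 0.0313
```

Emit:
step_arm:
  increments:
    - {"tx": 0,"ty": 0,"tz": -0.5,"ax": 0,"ay": 0,"az": 0,"claw": -1}
    - {"tx": 0,"ty": 0,"tz": 0,"ax": 0,"ay": 0,"az": 0,"claw": -1}

```text
time_s: 19.55
tcp_pos: [0.5961, -0.2004, 0.0635]
eef_rot: [180.0, -0.0, -23.0]
contact_force: [-2.9, 1.2, 7.7]
gripper_width: 0.0319
```

Emit:
step_arm:
  increments:
    - {"tx": 0,"ty": 0,"tz": 0,"ax": 0,"ay": 0,"az": 0,"claw": 0.6}
    - {"tx": 0,"ty": 0,"tz": 0,"ax": 0,"ay": 0,"az": 0,"claw": 0.6}
    - {"tx": 0,"ty": 0,"tz": 0,"ax": 0,"ay": 0,"az": 0,"claw": 0.6}
    - {"tx": 0,"ty": 0,"tz": 0,"ax": 0,"ay": 0,"az": 0,"claw": 0.6}
    - {"tx": 0,"ty": 0,"tz": 0,"ax": 0,"ay": 0,"az": 0,"claw": 0.6}
    - {"tx": 0,"ty": 0,"tz": 0,"ax": 0,"ay": 0,"az": 0,"claw": 0.6}
    - {"tx": 0,"ty": 0,"tz": 0,"ax": 0,"ay": 0,"az": 0,"claw": 0.6}
    - {"tx": 0,"ty": 0,"tz": 0,"ax": 0,"ay": 0,"az": 0,"claw": 0.6}

```text
time_s: 20.35
tcp_pos: [0.596, -0.2003, 0.0625]
eef_rot: [180.0, 0.0, -23.0]
contact_force: [1.0, 0.2, 0.9]
gripper_width: 0.0699
```

Emit:
step_arm:
  increments:
    - {"tx": 0,"ty": 0,"tz": 18,"ax": 0,"ay": 0,"az": 0,"claw": 0.6}
    - {"tx": 0,"ty": 0,"tz": 30,"ax": 0,"ay": 0,"az": 0,"claw": 0.6}
    - {"tx": -6,"ty": 14,"tz": 20,"ax": 0,"ay": 0,"az": 0,"claw": 0.6}
    - {"tx": -15,"ty": 40,"tz": 0,"ax": 0,"ay": 0,"az": 0,"claw": 0.6}
    - {"tx": -15,"ty": 40,"tz": 0,"ax": 0,"ay": 0,"az": 0,"claw": 0.6}
    - {"tx": -15,"ty": 40,"tz": 0,"ax": 0,"ay": 0,"az": 0,"claw": 0.6}
    - {"tx": -15,"ty": 40,"tz": 0,"ax": 0,"ay": 0,"az": 0,"claw": 0.6}
    - {"tx": -15,"ty": 40,"tz": 0,"ax": 0,"ay": 0,"az": 0,"claw": 0.6}
    - {"tx": -15,"ty": 40,"tz": 0,"ax": 0,"ay": 0,"az": 0,"claw": 0.6}
    - {"tx": -15,"ty": 40,"tz": 0,"ax": 0,"ay": 0,"az": 0,"claw": 0.6}
    - {"tx": -15,"ty": 40,"tz": 0,"ax": 0,"ay": 0,"az": 0,"claw": 0.6}
    - {"tx": -15,"ty": 40,"tz": 0,"ax": 0,"ay": 0,"az": 0,"claw": 0.6}

```text
time_s: 21.55
tcp_pos: [0.4542, 0.1752, 0.1309]
eef_rot: [-180.0, -0.0, -23.0]
contact_force: [0.5, 1.3, 0.5]
gripper_width: 0.0701
```

Emit:
step_arm:
  increments:
    - {"tx": -11,"ty": 25,"tz": -10,"ax": 0,"ay": 0,"az": 0,"claw": 0.6}
    - {"tx": 0,"ty": 0,"tz": -20,"ax": 0,"ay": 0,"az": 0,"claw": 0.6}
    - {"tx": 0,"ty": 0,"tz": 0,"ax": 0,"ay": 0,"az": 0,"claw": 0.6}
    - {"tx": 0,"ty": 0,"tz": 0,"ax": 0,"ay": 0,"az": 0,"claw": 0.6}

```text
time_s: 21.95
tcp_pos: [0.4439, 0.1984, 0.1007]
eef_rot: [179.9, 0.0, -23.0]
contact_force: [0.6, -0.3, -0.1]
gripper_width: 0.0702
```

```bash
python3 - <<'E'
from plant import r, optics
import cv2
s=r.get_state();print(s["tcp_pos"].round(4),s["contact_force"].round(2))
a=optics.capture("top")["image"];b=optics.capture("side")["image"]
cv2.imwrite("pics/6.png",cv2.hconcat([cv2.resize(a[110:250,290:430],None,fx=2.8,fy=2.8),cv2.resize(b[100:240,200:340],None,fx=2.8,fy=2.8)]))
E
```

```text
[0.4439 0.1984 0.1007] [ 0.58 -0.34 -0.08]
```

View pics/6.png

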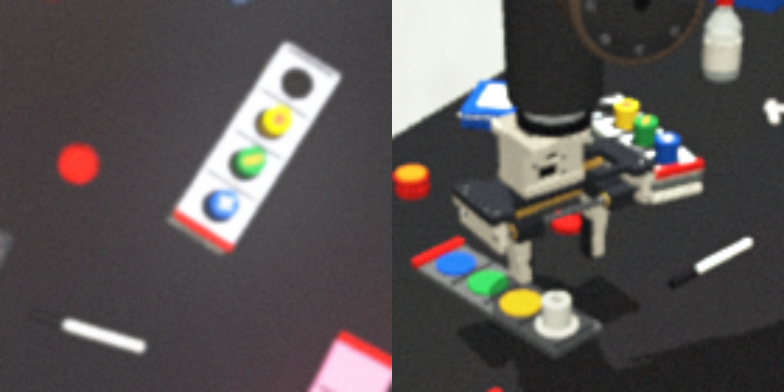

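Three mounts stand upright on their spots. White is next.

Emit:
step_arm:
  increments:
    - {"tx": 0,"ty": 0,"tz": -20,"ax": 0,"ay": 0,"az": 0,"claw": 0.6}
    - {"tx": 0,"ty": 0,"tz": -24,"ax": 0,"ay": 0,"az": 0,"claw": 0.6}
    - {"tx": 0,"ty": 0,"tz": -21,"ax": 0,"ay": 0,"az": 0,"claw": 0.6}
    - {"tx": 0,"ty": 0,"tz": 0,"ax": 0,"ay": 0,"az": 0,"claw": 0.6}
    - {"tx": 0,"ty": 0,"tz": 0,"ax": 0,"ay": 0,"az": 0,"claw": -1}
    - {"tx": 0,"ty": 0,"tz": 0,"ax": 0,"ay": 0,"az": 0,"claw": -1}
    - {"tx": 0,"ty": 0,"tz": 0,"ax": 0,"ay": 0,"az": 0,"claw": -1}
    - {"tx": 0,"ty": 0,"tz": 0,"ax": 0,"ay": 0,"az": 0,"claw": -1}
    - {"tx": 0,"ty": 0,"tz": 0,"ax": 0,"ay": 0,"az": 0,"claw": -1}
    - {"tx": 0,"ty": 0,"tz": 0,"ax": 0,"ay": 0,"az": 0,"claw": -1}
    - {"tx": 0,"ty": 0,"tz": 0,"ax": 0,"ay": 0,"az": 0,"claw": -1}
    - {"tx": 0,"ty": 0,"tz": 0,"ax": 0,"ay": 0,"az": 0,"claw": -1}

```text
time_s: 23.25
tcp_pos: [0.4442, 0.199, 0.036]
eef_rot: [-180.0, -0.0, -23.0]
contact_force: [-0.4, -0.3, 5.7]
gripper_width: 0.0313
```

Emit:
step_arm:
  increments:
    - {"tx": 0,"ty": 0,"tz": 0,"ax": 0,"ay": 0,"az": 0,"claw": -1}
    - {"tx": 0,"ty": 0,"tz": 0,"ax": 0,"ay": 0,"az": 0,"claw": -1}

```text
time_s: 23.45
tcp_pos: [0.4442, 0.199, 0.036]
eef_rot: [-180.0, -0.0, -23.0]
contact_force: [-0.4, -0.3, 6.3]
gripper_width: 0.0314
```

Emit:
step_arm:
  increments:
    - {"tx": 0,"ty": 0,"tz": 25,"ax": 0,"ay": 0,"az": 0,"claw": -1}
    - {"tx": 0,"ty": 0,"tz": 35,"ax": 0,"ay": 0,"az": 0,"claw": -1}
    - {"tx": 8,"ty": -16,"tz": 35,"ax": 0,"ay": 0,"az": 0,"claw": -1}
    - {"tx": 19,"ty": -41,"tz": 0,"ax": 0,"ay": 0,"az": 0,"claw": -1}
    - {"tx": 19,"ty": -41,"tz": 0,"ax": 0,"ay": 0,"az": 0,"claw": -1}
    - {"tx": 19,"ty": -41,"tz": 0,"ax": 0,"ay": 0,"az": 0,"claw": -1}
    - {"tx": 19,"ty": -41,"tz": 0,"ax": 0,"ay": 0,"az": 0,"claw": -1}
    - {"tx": 19,"ty": -41,"tz": 0,"ax": 0,"ay": 0,"az": 0,"claw": -1}
    - {"tx": 19,"ty": -41,"tz": 0,"ax": 0,"ay": 0,"az": 0,"claw": -1}
    - {"tx": 19,"ty": -41,"tz": 0,"ax": 0,"ay": 0,"az": 0,"claw": -1}
    - {"tx": 19,"ty": -41,"tz": 0,"ax": 0,"ay": 0,"az": 0,"claw": -1}
    - {"tx": 19,"ty": -41,"tz": 0,"ax": 0,"ay": 0,"az": 0,"claw": -1}

```text
time_s: 24.65
tcp_pos: [0.6232, -0.1881, 0.13]
eef_rot: [180.0, 0.1, -23.0]
contact_force: [1.5, 0.5, -1.1]
gripper_width: 0.0316
```

Emit:
step_arm:
  increments:
    - {"tx": 14,"ty": -30,"tz": 0,"ax": 0,"ay": 0,"az": 0,"claw": -1}
    - {"tx": 6,"ty": -14,"tz": -10,"ax": 0,"ay": 0,"az": 0,"claw": -1}
    - {"tx": 0,"ty": 0,"tz": -20,"ax": 0,"ay": 0,"az": 0,"claw": -1}
    - {"tx": 0,"ty": 0,"tz": -20,"ax": 0,"ay": 0,"az": 0,"claw": -1}
    - {"tx": 0,"ty": 0,"tz": -7,"ax": 0,"ay": 0,"az": 0,"claw": -1}
    - {"tx": 0,"ty": 0,"tz": 0,"ax": 0,"ay": 0,"az": 0,"claw": -1}
    - {"tx": 0,"ty": 0,"tz": 0,"ax": 0,"ay": 0,"az": 0,"claw": -1}

```text
time_s: 25.35
tcp_pos: [0.6433, -0.23, 0.0741]
eef_rot: [180.0, -0.0, -22.9]
contact_force: [0.9, -0.0, 0.2]
gripper_width: 0.0316
```

Emit:
step_arm:
  increments:
    - {"tx": 0,"ty": 0,"tz": -5,"ax": 0,"ay": 0,"az": 0,"claw": -1}
    - {"tx": 0,"ty": 0,"tz": -3,"ax": 0,"ay": 0,"az": 0,"claw": -1}
    - {"tx": 0,"ty": 0,"tz": -1,"ax": 0,"ay": 0,"az": 0,"claw": -1}
    - {"tx": 0,"ty": 0,"tz": -1,"ax": 0,"ay": 0,"az": 0,"claw": -1}
    - {"tx": 0,"ty": 0,"tz": 0,"ax": 0,"ay": 0,"az": 0,"claw": -1}

```text
time_s: 25.85
tcp_pos: [0.6429, -0.2303, 0.0635]
eef_rot: [180.0, 0.0, -23.0]
contact_force: [-0.0, 0.7, -0.8]
gripper_width: 0.0317
```

Emit:
step_arm:
  increments:
    - {"tx": 0,"ty": 0,"tz": -1,"ax": 0,"ay": 0,"az": 0,"claw": -1}
    - {"tx": 0,"ty": 0,"tz": 0,"ax": 0,"ay": 0,"az": 0,"claw": -1}

```text
time_s: 26.05
tcp_pos: [0.6431, -0.2304, 0.0631]
eef_rot: [-180.0, -0.0, -23.0]
contact_force: [-2.0, -0.6, 3.7]
gripper_width: 0.0314
```

Emit:
step_arm:
  increments:
    - {"tx": 0,"ty": 0,"tz": -0.5,"ax": 0,"ay": 0,"az": 0,"claw": -1}
    - {"tx": 0,"ty": 0,"tz": 0,"ax": 0,"ay": 0,"az": 0,"claw": -1}

```text
time_s: 26.25
tcp_pos: [0.6431, -0.2304, 0.063]
eef_rot: [180.0, -0.0, -23.0]
contact_force: [-3.0, 1.9, 7.0]
gripper_width: 0.0316
```

Contact. I'll release, lift, and retreat towards the grey tray, clear of the cameras' view of the stack.

Emit:
step_arm:
  increments:
    - {"tx": 0,"ty": 0,"tz": 0,"ax": 0,"ay": 0,"az": 0,"claw": 0.6}
    - {"tx": 0,"ty": 0,"tz": 0,"ax": 0,"ay": 0,"az": 0,"claw": 0.6}
    - {"tx": 0,"ty": 0,"tz": 0,"ax": 0,"ay": 0,"az": 0,"claw": 0.6}
    - {"tx": 0,"ty": 0,"tz": 0,"ax": 0,"ay": 0,"az": 0,"claw": 0.6}
    - {"tx": 0,"ty": 0,"tz": 0,"ax": 0,"ay": 0,"az": 0,"claw": 0.6}
    - {"tx": 0,"ty": 0,"tz": 0,"ax": 0,"ay": 0,"az": 0,"claw": 0.6}
    - {"tx": 0,"ty": 0,"tz": 0,"ax": 0,"ay": 0,"az": 0,"claw": 0.6}
    - {"tx": 0,"ty": 0,"tz": 0,"ax": 0,"ay": 0,"az": 0,"claw": 0.6}

```text
time_s: 27.05
tcp_pos: [0.643, -0.2303, 0.062]
eef_rot: [180.0, 0.0, -23.0]
contact_force: [-0.1, -0.4, -0.3]
gripper_width: 0.07
```

Emit:
step_arm:
  increments:
    - {"tx": 0,"ty": 0,"tz": 18,"ax": 0,"ay": 0,"az": 0,"claw": 0.6}
    - {"tx": 0,"ty": 0,"tz": 30,"ax": 0,"ay": 0,"az": 0,"claw": 0.6}
    - {"tx": -6,"ty": 14,"tz": 25,"ax": 0,"ay": 0,"az": 0,"claw": 0.6}
    - {"tx": -12,"ty": 40,"tz": 10,"ax": 0,"ay": 0,"az": 0,"claw": 0.6}
    - {"tx": -12,"ty": 40,"tz": 10,"ax": 0,"ay": 0,"az": 0,"claw": 0.6}
    - {"tx": -12,"ty": 40,"tz": 10,"ax": 0,"ay": 0,"az": 0,"claw": 0.6}
    - {"tx": -12,"ty": 40,"tz": 0,"ax": 0,"ay": 0,"az": 0,"claw": 0.6}
    - {"tx": -12,"ty": 40,"tz": 0,"ax": 0,"ay": 0,"az": 0,"claw": 0.6}
    - {"tx": -12,"ty": 40,"tz": 0,"ax": 0,"ay": 0,"az": 0,"claw": 0.6}
    - {"tx": -12,"ty": 40,"tz": 0,"ax": 0,"ay": 0,"az": 0,"claw": 0.6}
    - {"tx": -12,"ty": 40,"tz": 0,"ax": 0,"ay": 0,"az": 0,"claw": 0.6}
    - {"tx": -12,"ty": 40,"tz": 0,"ax": 0,"ay": 0,"az": 0,"claw": 0.6}

```text
time_s: 28.25
tcp_pos: [0.5283, 0.1452, 0.1654]
eef_rot: [-180.0, -0.0, -23.0]
contact_force: [0.7, 0.2, 1.1]
gripper_width: 0.0704
```

Emit:
step_arm:
  increments:
    - {"tx": -10,"ty": 40,"tz": 0,"ax": 0,"ay": 0,"az": 0,"claw": 0.6}
    - {"tx": 0,"ty": 20,"tz": 0,"ax": 0,"ay": 0,"az": 0,"claw": 0.6}
    - {"tx": 0,"ty": 0,"tz": 0,"ax": 0,"ay": 0,"az": 0,"claw": 0.6}
    - {"tx": 0,"ty": 0,"tz": 0,"ax": 0,"ay": 0,"az": 0,"claw": 0.6}
    - {"tx": 0,"ty": 0,"tz": 0,"ax": 0,"ay": 0,"az": 0,"claw": 0.6}

```text
time_s: 28.75
tcp_pos: [0.5191, 0.2028, 0.1649]
eef_rot: [180.0, 0.0, -23.0]
contact_force: [-0.4, 0.3, -0.3]
gripper_width: 0.0701
```

```bash
python3 - <<'E'
from plant import r, optics
from h import *
c=optics.capture("top");b=optics.capture("side")["image"];a=c["image"]
cv2.imwrite("pics/7.png",cv2.hconcat([cv2.resize(a[110:250,290:430],None,fx=2.8,fy=2.8),cv2.resize(b[100:240,200:340],None,fx=2.8,fy=2.8)]))
v,u=np.mgrid[115:210,345:415]; d=c["depth"][115:210,345:415].astype(float)
W=(np.stack([(u-c["cx"])/c["fx"]*d,(v-c["cy"])/c["fy"]*d,d],-1).reshape(-1,3)-c["t"])@c["R"]
m=((W[:,2]>.06)&(W[:,2]<.08)).reshape(d.shape).astype(np.uint8)
n,l,s,ce=cv2.connectedComponentsWithStats(m)
ax=np.array([-.8456,.5338]);ay=np.array([-.5338,-.8456])
for i in range(1,n):
    if s[i][4]>20:
        z=np.median(W[(l==i).ravel(),2]); p=ray(c,ce[i][0]+345,ce[i][1]+115,.0675)[:2]-[.5727,-.1857]
        print("tray xy mm",(p@ax*1e3).round(1),(p@ay*1e3).round(1),"top z",z.round(4),s[i][4],a[int(ce[i][1]+115),int(ce[i][0]+345)])
E
```

```text
tray xy mm -82.8 1.3 top z 0.0669 88 [246 249 251]
tray xy mm -26.4 1.3 top z 0.067 85 [110 175 254]
tray xy mm 28.1 0.7 top z 0.0665 88 [110 240 248]
tray xy mm 85.0 1.2 top z 0.0667 91 [254 252 252]
```

View pics/7.png

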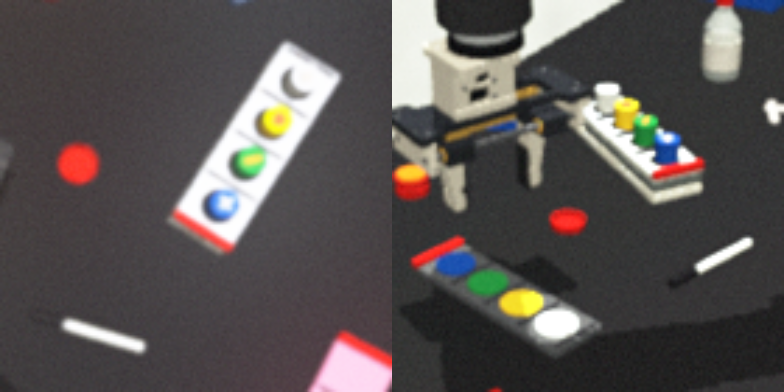

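All four stand upright in the same order as their discs, within 2 mm of their spot centres, and the gripper is clear.

```bash
python3 -c "
from plant import r
print(r.close_job())"
```

```text
the job is handed in; nothing more can be done
None
```

I moved all four mounts to the white tray in the same order from the red bar: blue, green, yellow, white. Each was lowered until the wrist force showed contact (about 7–10 N), then let go. The job was handed in at about 29 s of the 88 s allowed; handing in gives no verdict.

- **Position:** a final depth check put the mounts at x = 85.0, 28.1, -26.4 and -82.8 mm and y = 0.7 to 1.3 mm in the tray frame. That is within 2 mm of the spot centres, against a 12 mm limit.
- **Height:** the tops measured 66.5–67.0 mm, which fits 30 mm mounts on the measured floor of about 37 mm.
- **Upright and clear:** the last picture shows all four upright and the gripper well away from them.
- **Disagreements:**
  - My first colour-mask reading of the grey tray was about 6 mm short over the row. I replaced it with depth readings of the top faces, which agreed to about 1 mm per space.
  - The wrist also showed an unexplained 5–6 N upward while gripping green, yellow and white. It was gone once they were lifted.

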